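# Press the rib and the gauge home in the foam tray

### The arm

A 6-joint arm with a two-finger parallel gripper is mounted at the origin on the work surface. World frame = base frame: x ahead of the robot, y to its left, z up, the work surface at z = 0. Lengths are in m, angles in rad, forces in N, time in s.
With the tool pointing down it reaches from about 0.425 to 1.125 m from the base axis. Payload 14.9 kg.
Tool frame: the origin (TCP) lies between the finger pads; the fingertips stand 14 mm ahead of it and the grasp point (between the pads) lies 5 mm behind it; z points along the fingers, y is the line along which they close (so a half turn about z gives the same grasp; the last joint's range is limited). The gripper opens to 91 mm and grips with 3 to 60 N. Pads are 32 mm wide; open, the fingers measure 118 mm over their backs; the gripper's body (76 mm by 178 mm) begins 60 mm behind the grasp point.
Start: joints at [-1.185, 0.379, 1.734, -0, 1.028, -0.033], TCP at [0.285, -0.64, 0.228] pointing down, gripper open.
Joint ranges: [-2.77, 2.77], [-0.74, 2.19], [0, 2.66], [-1.06, 4.2], [0.31, 2.87], [-3.08, 3.08]. Speed limits (rad/s): [1.89, 1.89, 2.39, 3.14, 3.14, 3.14].

### API

Orientations are given as a unit quaternion [x, y, z, w].
In Python, from rig import get_state, viewer, hand_in gives the robot as it stands. The module is installed in compiled form; this text tells all that it offers.
- The arm moves only by the tool apply_moves, never from a script. Its argument "targets" is a list of rows, each a list of 7 numbers: the shift along the tool's x, y, z in mm, then the turn, a rotation vector about the tool's x, y, z in rad, then the closure, from 0 (fully open) to 1 (shut). In form: [[x, y, z, ax, ay, az, fingers], ...]. A call has 1 to 12 rows; each row shifts and turns the commanded pose from where the row before left it, along the tool's axes as they then stand; what a row does not reach is not made up. A row lasts 1/10 s, in which the tool goes at most 50 mm and 8.59 degrees, less where a joint would pass 70% of its speed; a pose out of reach is approached as far as the arm can. A call is refused whole if a number of a shift passes 50 or a number of a turn 0.15, either way. A call with a gripper value outside its range is refused whole. The fingers move at their own pace and stop on an object; the grip force is fixed at half the most. Time passes only in rows, so rows that do not move let the fingers close. It gives the time, the measured TCP pose, the force, the opening and the grip force at its end, in the units of the state.
- get_state(): the state, without advancing time (a new reading comes with each control period).
- viewer.camera(name): name is "scene" or "top"; returns a dict with "image" (400x640x3 uint8, blue, green, red), "camera_matrix" (3x3 intrinsics, pixels), "k1" (the pictures are not rectified: a ray, as slopes to the right and down, at radius r is drawn at 1 + k1 r^2 times it, then the intrinsics apply), "T" (4x4, takes a point from camera to world coordinates). Camera axes: x right, y up, looking along -z (the intrinsics and any distortion apply to the point x, -y, -z); pixel columns grow to the right and rows downward; lengths in m; the calibration is good to about 2 mm. A picture is of the moment at which its call begins. There is no depth.
- hand_in(): hands the job in; it is judged then, once.
The state is a dict: "t": time; "qpos": joint angles; "joint_vel": joint speeds; "joint_efforts": joint torques, N m; "eef_pos": TCP position; "tool_rot": TCP orientation; "ft_force": force on the tool from outside, world axes, zero at the start; "torque": the same for the moment, N m; "gripper_width": finger opening in m; "grip_force": force on a finger pad.
Only numpy, scipy, OpenCV 4.12 (cv2) and the standard library are available. Lean on these libraries where they do the work, as an engineer would, in place of code of your own. Each camera call takes 0.05 s, during which the arm holds its last target. There are 200 camera calls.

### The job

Put the two wooden potter's tools away: set the half-round rib and the T-shaped gauge each into the foam cutout of its own shape, grip bar upwards, and press each down until it is fully home, its plate flush with the foam. Leave the bowl, the jar and the brush where they are.

Things in the scene. Friction and masses are not known exactly. Their poses are not given: they have to be found in the camera images.
- rib_center (a point): Half-round potter's rib of plain pale wood: a half disc of radius 62 mm. 14 mm plate, lowest 6 mm of its edge bevelled in 3 mm; on it a grip bar 70 long (x), 18 wide, 24 high, centred on the origin. 38 mm high, 90 g. Origin half-way up, 19 mm above the underside; z up. Lies flat at the start. Straight edge parallel to x at y = -28 mm; round edge's top at y = +34 mm.
- gauge_center (a point): T-shaped potter's gauge of plain pale wood. 14 mm plate, lowest 6 mm of its edge bevelled in 3 mm; on it a grip bar 70 long (x), 18 wide, 24 high, centred on the origin. 38 mm high, 90 g. Origin half-way up, 19 mm above the underside; z up. Lies flat at the start. Stem 32 wide, to x = +80 mm; head 32 wide (x -45 to -13), y -55 to +55 mm.
- rib_slot (a point): Half-round cutout in its dark foam insert. Origin at the foam's top face where the middle of the tool's bar belongs; axes as the seated tool's. 14 mm deep, 2 mm play all round; seated, the plate is flush and the tool's centre 5 mm above this point. Springy foam lips bulge in at -y and +y: the tool stops about 4 mm proud until pushed down with 6 to 12 N, then stays.
- gauge_slot (a point): T-shaped cutout in its dark foam insert. Origin at the foam's top face where the middle of the tool's bar belongs; axes as the seated tool's. 14 mm deep, 2 mm play all round; seated, the plate is flush and the tool's centre 5 mm above this point. Springy foam lips bulge in at the stem's end and the head's outer side: the tool stops about 4 mm proud until pushed down with 6 to 12 N, then stays.
- tray: Shallow plywood tray fixed to the bench, 186 mm (x) by 296 mm (y), rim 20 mm high, holding the two dark foam inserts side by side (each 174 mm by 142 mm, over a paler foam base). The foam's top face is 30 mm above the bench. Which insert is to the left varies. Origin under the tray's centre.
- bowl: Bystander: unglazed cream bowl, 124 mm across, 58 mm high, beyond the work. Origin at the centre of its underside.
- jar: Bystander: closed amber glass jar, 72 mm across, 85 mm high. Origin at the centre of its underside.
- brush: Bystander: brush lying on the bench, its handle to its -x. Origin on the underside.
Mind the look-alikes: they are no part of the job. What is shaped like the part that bears rib_center but red is not meant. Leave any purple look-alike of the part that bears gauge_center alone.

How it is judged:
By the outcome, as a careful person would: the job done as asked, in the order asked, and still so for the second after the job is handed in, with the robot touching nothing.
It also fails if it takes over 72 s, if anything falls off the work surface, if the arm or the gripper's body presses on something with over 40 N, if the wrist force passes 120 N, or if a joint passes its speed limit or range.

## Working session

There is one attempt and no reset: what is moved stays moved. The work goes in short steps, Python scripts to look and compute and a tool call to move; the robot and the scene stay as the last step left them, time stands still between calls to the robot, and variables do not carry over. Pictures are saved under pics/ and viewed, at most 10 in all, crops included, and the job is handed in when it is done.

Besides the shell and the picture viewer there is one more tool, called after ">>>" by a JSON object that holds its "fn" and its "kwargs". apply_moves: Moves the arm, as the interface text tells. Its arguments: {"type":"object","properties":{"targets":{"type":"array"}},"required":["targets"]}

```bash
mkdir -p pics
python3 - <<'E'
from rig import get_state, viewer
import cv2, numpy as np, pickle
s=get_state(); print(s)
d={}
for n in("scene","top"):
    c=viewer.camera(n); d[n]=c; cv2.imwrite(f"pics/{n}0.png",c["image"]); print(n,c["camera_matrix"],c["k1"],c["T"])
pickle.dump(d,open("cams0.pkl","wb"))
E
```

```text
{'t': 0.0, 'qpos': array([-1.18526765e+00,  3.79431390e-01,  1.73477839e+00, -2.96947126e-05,
        1.02847594e+00, -3.33030530e-02]), 'joint_vel': array([-7.23663985e-04,  1.42701948e-03, -5.22330968e-04,  6.97456868e-04,
        8.45815826e-05, -2.71984024e-04]), 'joint_efforts': array([-5.49279375e-04, -7.63724756e+01, -4.34362042e+01,  6.50361227e-02,
        4.24570497e-02, -8.47592128e-05]), 'eef_pos': array([ 0.28453034, -0.63915124,  0.22727346]), 'tool_rot': array([ 9.78150776e-01,  2.07896033e-01, -1.08270607e-04, -5.35850840e-04]), 'ft_force': array([ 1.43498681,  0.8205669 , -0.46408705]), 'torque': array([ 0.01536473, -0.00979505,  0.01246681]), 'grip_force': 0.0, 'gripper_width': 0.09088769190197604}
scene [[475.52125036   0.         322.18836637]
 [  0.         475.52125036 203.04974542]
 [  0.           0.           1.        ]] -0.12887432949547717 [[-0.54393617 -0.67651401  0.49644963  1.11530876]
 [ 0.83898204 -0.44943374  0.30678732  0.18557572]
 [ 0.0155753   0.58338504  0.81204637  1.02773265]
 [ 0.          0.          0.          1.        ]]
top [[381.00598512   0.         323.03924751]
 [  0.         381.00598512 198.35622939]
 [  0.           0.           1.        ]] 0.03015998656544748 [[ 0.02042706  0.99597566 -0.08726528  0.44947952]
 [-0.99978091  0.02074772  0.00276903 -0.18504318]
 [ 0.00456844  0.0871896   0.99618126  1.17112544]
 [ 0.          0.          0.          1.        ]]
```

View pics/scene0.png

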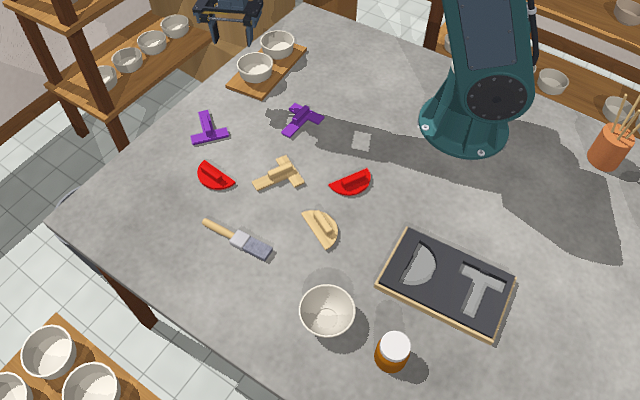

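View pics/top0.png

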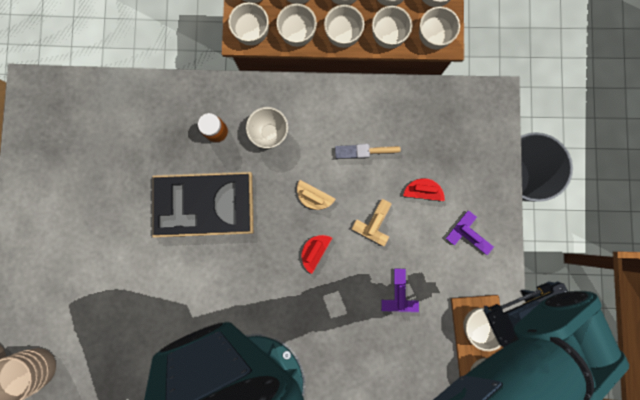

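Top view shows what could be mistaken for each part:
- Rib: pale (315,194), red (425,189) and red (315,253). I choose the pale one.
- Gauge: pale (375,222), purple (400,293) and purple (470,232). I choose the pale one.
- Slots in the tray: T at (178,207) and half-round at (226,203).

The scene view agrees: pale rib at (320,229), pale gauge at (280,174). One close crop will check this, together with a model fit in both views.

```bash
cat > h.py <<'E'
import numpy as np, cv2, pickle
from scipy.optimize import minimize
def proj(c,P):
    T=c["T"]; p=(np.asarray(P,float)-T[:3,3])@T[:3,:3]
    s=np.c_[p[:,0]/-p[:,2],-p[:,1]/-p[:,2]]; r2=(s**2).sum(1,keepdims=True); s=s*(1+c["k1"]*r2)
    K=c["camera_matrix"]; return np.c_[K[0,0]*s[:,0]+K[0,2],K[1,1]*s[:,1]+K[1,2]]
a=np.arcsin(-28/62+0) if 0 else 0
t=np.linspace(0,np.pi,40)
RIB=np.c_[62*np.cos(t),62*np.sin(t)-28]/1e3
GAUGE=np.array([[-45,-55],[-13,-55],[-13,-16],[80,-16],[80,16],[-13,16],[-13,55],[-45,55]])/1e3
BAR=np.array([[-35,-9],[35,-9],[35,9],[-35,9]])/1e3
def grow(poly,d):
    import cv2
    S=20000; im=np.zeros((5000,5000),np.uint8)
    cv2.fillPoly(im,[np.int32(poly*S+2500)],255); k=2*int(d*S)+1
    im=cv2.dilate(im,np.ones((k,k),np.uint8)); c=max(cv2.findContours(im,cv2.RETR_EXTERNAL,cv2.CHAIN_APPROX_SIMPLE)[0],key=cv2.contourArea)
    return (c[:,0,:]-2500)/S
def place(poly,z,p):
    x,y,z0,th=p; R=np.array([[np.cos(th),-np.sin(th)],[np.sin(th),np.cos(th)]])
    q=poly@R.T+[x,y]; return np.c_[q,np.full(len(q),z0+z)]
SS=8
def fill(c,P3,roi,hull=False):
    q=(proj(c,P3)-[roi[0],roi[1]]+.5)*SS; im=np.zeros((roi[3]*SS,roi[2]*SS),np.uint8)
    q=np.int32(np.round(q*16)); q=cv2.convexHull(q) if hull else q
    cv2.fillPoly(im,[q],255,shift=4); return im
def small(im,roi): return cv2.resize(im,(roi[2],roi[3]),interpolation=cv2.INTER_AREA)/255.
def tool(c,poly,p,roi):   # p z = underside height
    im=fill(c,place(poly,.014,p),roi)
    im|=fill(c,place(poly,.006,p),roi)|fill(c,place(poly,.010,p),roi)
    im|=fill(c,place(poly*.95,.001,p),roi)
    im|=fill(c,np.r_[place(BAR,.014,p),place(BAR,.038,p)],roi,True)
    return small(im,roi)
def slot(c,poly,p,roi):   # p z = foam top
    return small(fill(c,place(poly,0,p),roi)&fill(c,place(poly,-.014,p),roi),roi)
def fit(cams,masks,rois,poly,p0,model,free=(0,1,2,3)):
    sc=np.array([.01,.01,.01,.2]); f=list(free)
    def full(v): p=np.array(p0,float); p[f]+=np.array(v)*sc[f]; return p
    def cost(v):
        p=full(v); return sum(np.abs(model(cams[n],poly,p,rois[n])-masks[n]).sum()/masks[n].sum() for n in masks)
    v=np.zeros(len(f))
    for s in (1,.3,.1):
        sim=np.r_[[v],v+s*np.eye(len(f))]
        r=minimize(cost,v,method="Nelder-Mead",options=dict(initial_simplex=sim,xatol=1e-3,fatol=1e-5,maxiter=300)); v=r.x
    return full(v),r.fun
def ray(c,px,z):
    K=c["camera_matrix"]; d=(np.array(px,float)-[K[0,2],K[1,2]])/K[0,0]; s=d.copy()
    for _ in range(10): s=d/(1+c["k1"]*(s@s))
    w=c["T"][:3,:3]@[s[0],-s[1],-1]; o=c["T"][:3,3]; return o+w*(z-o[2])/w[2]
E
python3 - <<'E'
from h import *
d=pickle.load(open("cams0.pkl","rb"))
for n,px in (("top",(315,194)),("top",(375,222)),("top",(178,207)),("top",(226,203)),("top",(267,128)),("top",(211,127)),("scene",(320,229))): print(n,px,ray(d[n],px,.02).round(3))
for n,px in (("top",(315,190)),("top",(372,228)),("top",(178,207)),("top",(226,203)),("top",(200,185)),("scene",(320,229)),("scene",(420,265)),("scene",(480,290)),("scene",(440,290)),("scene",(310,215))):
    print(n,px,d[n]["image"][px[1],px[0]],cv2.cvtColor(d[n]["image"],cv2.COLOR_BGR2HSV)[px[1],px[0]])
A=d["top"]["image"][165:260,140:400]; B=d["scene"]["image"][150:350,240:530]
A=cv2.resize(A,None,fx=3,fy=3,interpolation=cv2.INTER_CUBIC); B=cv2.resize(B[:,:],None,fx=1.5,fy=1.5,interpolation=cv2.INTER_CUBIC)
o=np.zeros((590,780,3),np.uint8); o[:285]=A; o[288:588,:435]=B; cv2.imwrite("pics/crop0.png",o)
E
```

```text
top (315, 194) [ 0.563 -0.164  0.02 ]
top (375, 222) [ 0.482 -0.346  0.02 ]
top (178, 207) [0.515 0.247 0.02 ]
top (226, 203) [0.53  0.104 0.02 ]
top (267, 128) [ 0.764 -0.012  0.02 ]
top (211, 127) [0.763 0.16  0.02 ]
scene (320, 229) [ 0.57  -0.156  0.02 ]
top (315, 190) [132 194 230] [ 19 109 230]
top (372, 228) [138 200 236] [ 19 106 236]
top (178, 207) [129 131 130] [ 45   4 131]
top (226, 203) [131 134 132] [ 50   6 134]
top (200, 185) [49 47 47] [120  10  49]
scene (320, 229) [145 197 225] [ 20  91 225]
scene (420, 265) [164 165 165] [ 30   2 165]
scene (480, 290) [161 163 164] [ 20   5 164]
scene (440, 290) [89 84 84] [120  14  89]
scene (310, 215) [146 197 226] [ 19  90 226]
```

View pics/crop0.png

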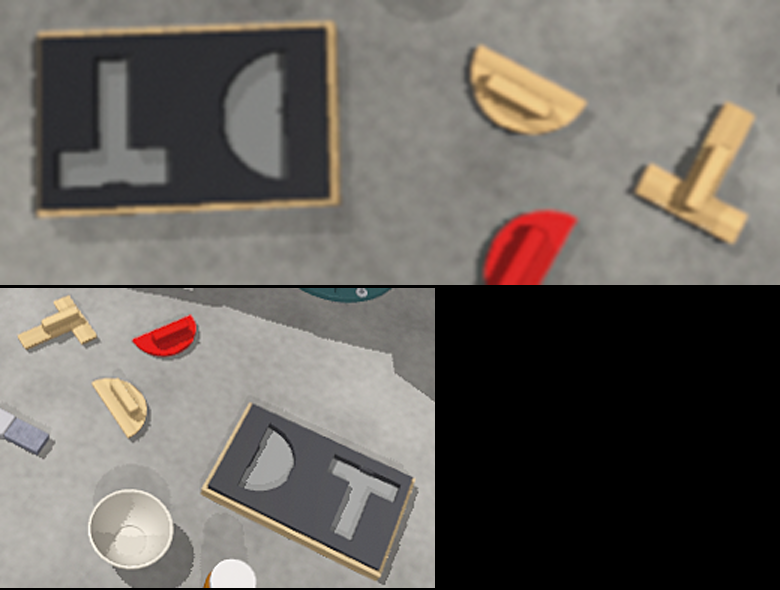

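The crop confirms the choice: pale rib with bar at crop (515,95), pale gauge at (700,170). The T slot is at crop (115,120) with its stem towards +x. The half-round slot is at (258,115) with its round side towards +y. Next, the fit.

```bash
cat > meas.py <<'E'
from h import *
def masks(cams,p,kind,r=30):
    M={};R={}
    for n,c in cams.items():
        q=proj(c,[[p[0],p[1],.02]])[0]; rr=38 if n=="scene" else 34
        if kind=="slot": rr=rr-2
        x0,y0=int(q[0])-rr,int(q[1])-rr; roi=(x0,y0,2*rr,2*rr); im=c["image"][y0:y0+2*rr,x0:x0+2*rr].astype(float)
        if kind=="tool": m=np.clip((im[...,2]-im[...,0]-15)/45,0,1)*(im[...,1]>im[...,0]+8)
        else:
            g=im.mean(2); lo,hi=(50,105) if n=="top" else (86,140); m=np.clip((g-lo)/(hi-lo),0,1)
            m*=(np.abs(im[...,2]-im[...,0])<25)
        b=(m>.3).astype(np.uint8); k,l,s,ce=cv2.connectedComponentsWithStats(b)
        i=min(range(1,k),key=lambda j:np.hypot(*(ce[j]-rr))+(1e3 if s[j,4]<150 else 0))
        m=m*cv2.dilate((l==i).astype(np.uint8),np.ones((3,3))); M[n]=m;R[n]=roi
    return M,R
E
cat > run0.py <<'E'
from meas import *
d=pickle.load(open("cams0.pkl","rb")); res={}
G={"rib":(RIB,[.56,-.165,0,1.08],tool,"tool"),"gauge":(GAUGE,[.482,-.346,0,-.54],tool,"tool"),
   "rib_slot":(grow(RIB,.002),[.525,.10,.03,.0],slot,"slot"),"gauge_slot":(grow(GAUGE,.002),[.505,.245,.03,0],slot,"slot")}
for k,(poly,p0,m,kind) in G.items():
    M,R=masks(d,p0,kind); p,f=fit(d,M,R,poly,p0,m); p2,f2=fit(d,M,R,poly,p,m) if 0 else (p,f)
    print(k,p.round(4),round(f,3),{n:int(M[n].sum()) for n in M})
    for n in d:
        pp,ff=fit({n:d[n]},{n:M[n]},R,poly,[*p[:2],p0[2],p[3]],m,(0,1,3)); print("   ",n,pp.round(4),round(ff,3))
    res[k]=p
pickle.dump(res,open("res0.pkl","wb"))
E
time python3 run0.py
```

```text
rib [ 0.5551 -0.1588  0.0027  1.1017] 0.083 {'scene': 857, 'top': 692}
    scene [ 0.5535 -0.1599  0.      1.101 ] 0.022
    top [ 0.555  -0.1581  0.      1.1048] 0.059
gauge [ 0.4773 -0.346   0.0046 -0.4676] 0.145 {'scene': 827, 'top': 782}
    scene [ 0.4748 -0.3489  0.     -0.4713] 0.06
    top [ 0.4767 -0.3462  0.     -0.4605] 0.076
rib_slot [0.5294 0.1052 0.0308 0.0703] 0.264 {'scene': 817, 'top': 645}
    scene [0.5288 0.1044 0.03   0.0627] 0.158
    top [0.5297 0.1061 0.03   0.0524] 0.091
gauge_slot [0.5038 0.2452 0.0312 0.0639] 0.239 {'scene': 927, 'top': 692}
    scene [0.5032 0.2445 0.03   0.0627] 0.114
    top [0.5037 0.2472 0.03   0.0556] 0.105
real	0m2.205s
user	0m2.624s
sys	0m0.103s
```

Both views put the tools' undersides at z≈0–4 mm and the foam top at 30–31 mm, which agrees with the text. I'll do the rib first and start moving.

>>> {"fn": "apply_moves", "kwargs": {"targets": [[36.8, -27.4, 8.5, 0, 0, 0, 0], [36.8, -27.4, 8.5, 0, 0, 0, 0], [36.8, -27.4, 8.5, 0, 0, 0, 0], [36.8, -27.4, 8.5, 0, 0, 0, 0], [36.8, -27.4, 8.5, 0, 0, 0, 0], [36.8, -27.4, 8.5, 0, 0, 0, 0], [36.8, -27.4, 8.5, 0, 0, 0, 0], [36.8, -27.4, 8.5, 0, 0, 0, 0], [36.8, -27.4, 8.5, 0, 0, 0, 0], [36.8, -27.4, 8.5, 0, 0, 0, 0], [36.8, -27.4, 8.5, 0, 0, 0, 0], [36.8, -27.4, 8.5, 0, 0, 0, 0]]}}

```text
t: 1.3
eef_pos: [0.5549, -0.1577, 0.1255]
tool_rot: [0.978, 0.208, -0.0, -0.0]
ft_force: [-0.1, -0.8, 0.0]
gripper_width: 0.0909
grip_force: 0.0
```

>>> {"fn": "apply_moves", "kwargs": {"targets": [[0, 0, 0, 0, 0, -0.137, 0], [0, 0, 0, 0, 0, -0.137, 0], [0, 0, 0, 0, 0, -0.137, 0], [0, 0, 0, 0, 0, -0.137, 0], [0, 0, 0, 0, 0, -0.136, 0], [0, 0, 0, 0, 0, 0, 0.3], [0, 0, 0, 0, 0, 0, 0.3]]}}

```text
t: 2.0
eef_pos: [0.5543, -0.1595, 0.1258]
tool_rot: [0.853, 0.522, -0.0, -0.0]
ft_force: [0.3, 0.1, -0.2]
gripper_width: 0.0781
grip_force: 0.0
```

```bash
cat > go.py <<'E'
from rig import get_state
import numpy as np
from scipy.spatial.transform import Rotation as Ro
def go(x,y,z,yaw):
    s=get_state(); R=Ro.from_quat(s["tool_rot"]); d=R.inv().apply(np.array([x,y,z])-s["eef_pos"])*1e3
    T=Ro.from_matrix(np.array([[np.cos(yaw),np.sin(yaw),0],[np.sin(yaw),-np.cos(yaw),0],[0,0,-1]]))
    print("t",round(s["t"],2),"pos",s["eef_pos"].round(4),"shift mm",d.round(1),"turn",(R.inv()*T).as_rotvec().round(4),"F",s["ft_force"].round(1),"w",round(s["gripper_width"],4))
    # shift expressed in axes after turn
    print("  after turn:",(T.inv().apply(np.array([x,y,z])-s["eef_pos"])*1e3).round(1))
E
python3 -c "
from go import go; go(.5542,-.159,.031,1.102)"
```

```text
t 2.0 pos [ 0.5543 -0.1595  0.1258] shift mm [ 0.4 -0.3 94.8] turn [-0.0003  0.     -0.0033] F [ 0.3  0.1 -0.2] w 0.0781
  after turn: [ 0.4 -0.3 94.8]
```

>>> {"fn": "apply_moves", "kwargs": {"targets": [[0.4, -0.3, 30, 0, 0, 0, 0.3], [0, 0, 30, 0, 0, 0, 0.3], [0, 0, 20, 0, 0, 0, 0.3], [0, 0, 14.5, 0, 0, 0, 0.3], [0, 0, 0, 0, 0, 0, 0.3], [0, 0, 0, 0, 0, 0, 1], [0, 0, 0, 0, 0, 0, 1], [0, 0, 0, 0, 0, 0, 1], [0, 0, 0, 0, 0, 0, 1], [0, 0, 0, 0, 0, 0, 1], [0, 0, 0, 0, 0, 0, 1]]}}

```text
t: 3.1
eef_pos: [0.5544, -0.1591, 0.0316]
tool_rot: [0.852, 0.524, 0.0, 0.0]
ft_force: [-0.3, 0.4, -0.2]
gripper_width: 0.0186
grip_force: 0.5
```

>>> {"fn": "apply_moves", "kwargs": {"targets": [[0, 0, 0, 0, 0, 0, 1], [0, 0, 0, 0, 0, 0, 1], [0, 0, 0, 0, 0, 0, 1], [0, 0, -20, 0, 0, 0, 1], [0, 0, -40, 0, 0, 0, 1], [0, 0, -30, 0, 0, 0, 1], [0, 0, 0, 0, 0, 0, 1]]}}

```text
t: 3.8
eef_pos: [0.5563, -0.1597, 0.1251]
tool_rot: [0.852, 0.524, 0.002, 0.002]
ft_force: [0.7, 0.2, -1.3]
gripper_width: 0.0177
grip_force: 30.0
```

>>> {"fn": "apply_moves", "kwargs": {"targets": [[0, 0, 0, 0, 0, 0.131, 1], [0, 0, 0, 0, 0, 0.131, 1], [0, 0, 0, 0, 0, 0.131, 1], [0, 0, 0, 0, 0, 0.131, 1], [0, 0, 0, 0, 0, 0.131, 1], [0, 0, 0, 0, 0, 0.131, 1], [0, 0, 0, 0, 0, 0.131, 1], [0, 0, 0, 0, 0, 0.131, 1], [0, 0, 0, 0, 0, 0, 1]]}}

```text
t: 4.7
eef_pos: [0.5538, -0.1589, 0.1205]
tool_rot: [1.0, 0.026, -0.001, -0.0]
ft_force: [-1.1, 0.4, -0.9]
gripper_width: 0.0178
grip_force: 30.0
```

```bash
python3 -c "
from go import go; go(.5293,.1053,.075,.058)"
```

```text
t 4.7 pos [ 0.5538 -0.1589  0.1205] shift mm [ -10.5 -265.1   45.7] turn [-0.0005  0.0011 -0.0053] F [-1.1  0.4 -0.9] w 0.0178
  after turn: [  -9.1 -265.2   45.5]
```

>>> {"fn": "apply_moves", "kwargs": {"targets": [[-1.5, -37.9, 0, 0, 0, -0.005, 1], [-1.3, -37.9, 0, 0, 0, 0, 1], [-1.3, -37.9, 5.5, 0, 0, 0, 1], [-1.3, -37.9, 10, 0, 0, 0, 1], [-1.3, -37.9, 10, 0, 0, 0, 1], [-1.3, -37.9, 10, 0, 0, 0, 1], [-1.3, -37.9, 10, 0, 0, 0, 1], [0, 0, 0, 0, 0, 0, 1], [0, 0, 0, 0, 0, 0, 1]]}}

```text
t: 5.6
eef_pos: [0.5289, 0.1057, 0.0753]
tool_rot: [0.999, 0.032, -0.001, 0.0]
ft_force: [-0.4, 0.3, -1.6]
gripper_width: 0.0178
grip_force: 30.0
```

Run:
```python
from go import go; go(.5293,.1053,.065,.058)
from rig import viewer
from h import *
d={n:viewer.camera(n) for n in("scene","top")}; pickle.dump(d,open("cams1.pkl","wb"))
A=cv2.resize(d["scene"]["image"][200:350,340:540],None,fx=4,fy=4,interpolation=cv2.INTER_CUBIC)
# overlay of predicted tool at nominal
from go import get_state
s=get_state()["eef_pos"]
for poly,z in((RIB,.014),):
    q=(proj(d["scene"],place(poly,z,[s[0],s[1],s[2]-.031,.058]))-[340,200]+.5)*4
    cv2.polylines(A,[np.int32(q)],True,(255,0,255),1)
q=(proj(d["scene"],place(grow(RIB,.002),0,[.5293,.1053,.03,.058]))-[340,200]+.5)*4
cv2.polylines(A,[np.int32(q)],True,(0,255,0),1)
cv2.imwrite("pics/c1.png",A)
```

```text
t 5.6 pos [0.5289 0.1057 0.0753] shift mm [ 0.4  0.4 10.3] turn [0.0002 0.001  0.0066] F [-0.4  0.3 -1.6] w 0.0178
  after turn: [ 0.4  0.4 10.3]
```

View pics/c1.png

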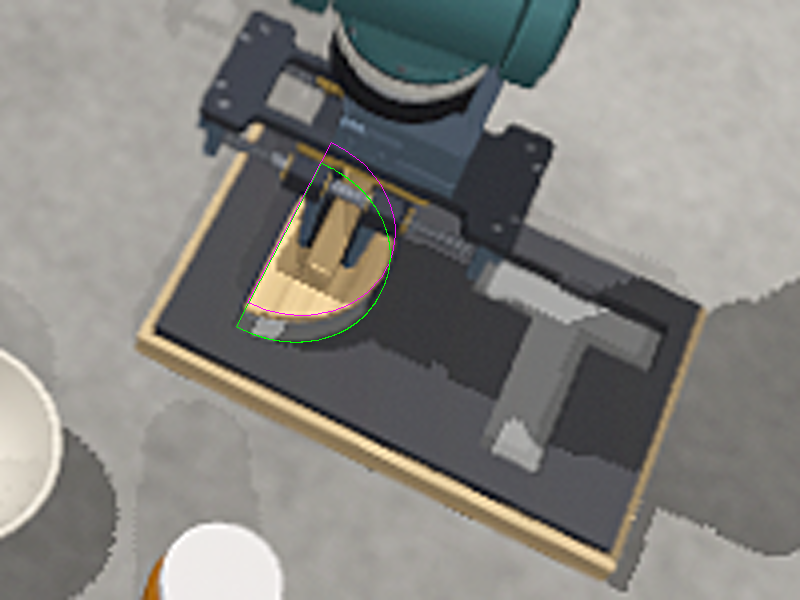

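The held rib's outline (near corner 247,307) matches the prediction to about 1 mm. The green slot outline fits the cutout. Descending.

>>> {"fn": "apply_moves", "kwargs": {"targets": [[0.4, 0.4, 5, 0, 0, 0.006, 1], [0, 0, 5, 0, 0, 0, 1], [0, 0, 4, 0, 0, 0, 1], [0, 0, 3, 0, 0, 0, 1], [0, 0, 3, 0, 0, 0, 1], [0, 0, 2, 0, 0, 0, 1], [0, 0, 0, 0, 0, 0, 1]]}}

```text
t: 6.4
eef_pos: [0.5298, 0.105, 0.0537]
tool_rot: [1.0, 0.027, -0.0, -0.0]
ft_force: [-0.1, 1.4, -0.5]
gripper_width: 0.0178
grip_force: 30.0
```

>>> {"fn": "apply_moves", "kwargs": {"targets": [[0, 0, 2, 0, 0, 0, 1], [0, 0, 1, 0, 0, 0, 1], [0, 0, 1, 0, 0, 0, 1], [0, 0, 1, 0, 0, 0, 1], [0, 0, 1, 0, 0, 0, 1], [0, 0, 0, 0, 0, 0, 1]]}}

```text
t: 7.0
eef_pos: [0.53, 0.1049, 0.0479]
tool_rot: [1.0, 0.027, 0.0, -0.0]
ft_force: [1.6, 0.2, -0.4]
gripper_width: 0.0176
grip_force: 30.0
```

>>> {"fn": "apply_moves", "kwargs": {"targets": [[0, 0, 1, 0, 0, 0, 1], [0, 0, 0.5, 0, 0, 0, 1], [0, 0, 0, 0, 0, 0, 1], [0, 0, 0, 0, 0, 0, 1]]}}

```text
t: 7.4
eef_pos: [0.5301, 0.1049, 0.0476]
tool_rot: [1.0, 0.027, 0.0, 0.0]
ft_force: [-7.7, -0.5, 28.9]
gripper_width: 0.0181
grip_force: 30.0
```

Bottomed at 29 N at the expected height, so the rib is seated. Release and head for the gauge.

>>> {"fn": "apply_moves", "kwargs": {"targets": [[0, 0, -1.5, 0, 0, 0, 1], [0, 0, 0, 0, 0, 0, 0.3], [0, 0, 0, 0, 0, 0, 0.3], [0, 0, 0, 0, 0, 0, 0.3], [0, 0, 0, 0, 0, 0, 0.3], [0, 0, -10, 0, 0, 0, 0.3], [0, 0, -30, 0, 0, 0, 0.3], [0, 0, -40, 0, 0, 0, 0.3], [0, 0, 0, 0, 0, 0, 0.3]]}}

```text
t: 8.3
eef_pos: [0.5325, 0.1053, 0.1329]
tool_rot: [1.0, 0.027, 0.003, -0.0]
ft_force: [-0.2, 0.3, -0.3]
gripper_width: 0.0636
grip_force: 0.0
```

Run:
```python
from go import go; go(.4758,-.3475,.12,-.467)
```

```text
t 8.3 pos [0.5325 0.1053 0.1329] shift mm [-81.  449.1  12. ] turn [-0.0025 -0.0066  0.5209] F [-0.2  0.3 -0.3] w 0.0636
  after turn: [153.3 429.8  12.9]
```

>>> {"fn": "apply_moves", "kwargs": {"targets": [[-8, 45, 1, 0, 0, 0, 0.3], [-8, 45, 1, 0, 0, 0, 0.3], [-8, 45, 1, 0, 0, 0, 0.3], [-8, 45, 1, 0, 0, 0, 0.3], [-8, 45, 1, 0, 0, 0, 0.3], [-8, 45, 1, 0, 0, 0, 0.3], [-8, 45, 1, 0, 0, 0, 0.3], [-8, 45, 1, 0, 0, 0, 0.3], [-8, 45, 1, 0, 0, 0, 0.3], [-8, 45, 1, 0, 0, 0, 0.3]]}}

```text
t: 9.3
eef_pos: [0.4734, -0.3507, 0.118]
tool_rot: [1.0, 0.027, -0.0, -0.0]
ft_force: [1.2, -0.2, 0.8]
gripper_width: 0.0637
grip_force: 0.0
```

>>> {"fn": "apply_moves", "kwargs": {"targets": [[0, 0, 0, 0, 0, 0.13, 0.3], [0, 0, 0, 0, 0, 0.13, 0.3], [0, 0, 0, 0, 0, 0.13, 0.3], [0, 0, 0, 0, 0, 0.13, 0.3], [0, 0, 0, 0, 0, 0, 0.3], [0, 0, 0, 0, 0, 0, 0.3]]}}

```text
t: 9.9
eef_pos: [0.474, -0.3487, 0.1179]
tool_rot: [0.973, -0.229, -0.0, -0.0]
ft_force: [0.2, -0.7, 1.0]
gripper_width: 0.0639
grip_force: 0.0
```

Run:
```python
from go import go; go(.4758,-.3475,.031,-.467)
from rig import viewer
from meas import *
d={n:viewer.camera(n) for n in("scene","top")}; pickle.dump(d,open("cams2.pkl","wb"))
c=d["top"]; A=cv2.resize(c["image"][160:250,145:265],None,fx=5,fy=5,interpolation=cv2.INTER_CUBIC)
B=cv2.resize(d["scene"]["image"][220:350,365:525],None,fx=3,fy=3,interpolation=cv2.INTER_CUBIC)[:450]
cv2.imwrite("pics/c2.png",B)
p0=[.5295,.105,.016,.055]
def m(c,poly,p,roi): return tool(c,poly,p,roi)
M,R=masks(d,p0,"tool"); print(fit(d,M,R,RIB,p0,m))
```

```text
t 9.9 pos [ 0.474  -0.3487  0.1179] shift mm [ 1.1 -1.9 86.9] turn [-0.      0.0001  0.0047] F [ 0.2 -0.7  1. ] w 0.0639
  after turn: [ 1.1 -1.9 86.9]
(array([0.53191507, 0.10359413, 0.02297391, 0.06385258]), np.float64(0.09367085908468256))
```

View pics/c2.png

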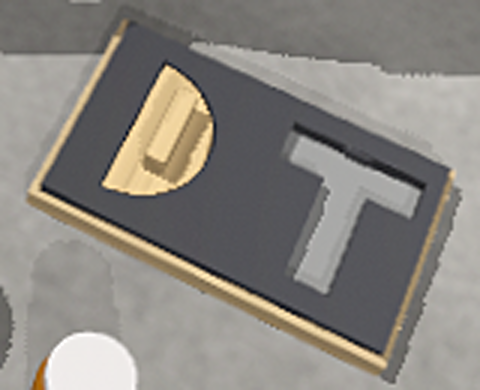

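The rib lies flush in its cutout at crop (160,130). The T cutout at (350,190) is free. Grasping the gauge next.

>>> {"fn": "apply_moves", "kwargs": {"targets": [[1.1, -1.9, 30, 0, 0, 0.005, 0.3], [0, 0, 30, 0, 0, 0, 0.3], [0, 0, 18, 0, 0, 0, 0.3], [0, 0, 9, 0, 0, 0, 0.3], [0, 0, 0, 0, 0, 0, 1], [0, 0, 0, 0, 0, 0, 1], [0, 0, 0, 0, 0, 0, 1], [0, 0, 0, 0, 0, 0, 1], [0, 0, 0, 0, 0, 0, 1], [0, 0, 0, 0, 0, 0, 1], [0, 0, 0, 0, 0, 0, 1], [0, 0, 0, 0, 0, 0, 1]]}}

```text
t: 11.2
eef_pos: [0.4761, -0.3477, 0.0313]
tool_rot: [0.972, -0.233, 0.0, 0.0]
ft_force: [-0.9, 2.4, 6.0]
gripper_width: 0.0175
grip_force: 30.0
```

>>> {"fn": "apply_moves", "kwargs": {"targets": [[0, 0, 0, 0, 0, 0, 1], [0, 0, -20, 0, 0, 0, 1], [0, 0, -40, 0, 0, 0, 1], [0, 0, -30, 0, 0, 0, 1], [0, 0, 0, 0, 0, -0.131, 1], [0, 0, 0, 0, 0, -0.131, 1], [0, 0, 0, 0, 0, -0.131, 1], [0, 0, 0, 0, 0, -0.131, 1], [0, 0, 0, 0, 0, 0, 1]]}}

```text
t: 12.1
eef_pos: [0.4758, -0.3475, 0.1208]
tool_rot: [1.0, 0.027, -0.0, -0.0]
ft_force: [-1.4, 0.2, -1.6]
gripper_width: 0.018
grip_force: 30.0
```

Run:
```python
from go import go; go(.5037,.2457,.085,.057)
from rig import viewer,get_state
from meas import *
d={n:viewer.camera(n) for n in("scene","top")}; pickle.dump(d,open("cams3.pkl","wb"))
s=get_state(); e=s["eef_pos"]; q=s["tool_rot"]; yaw=2*np.arctan2(q[1],q[0])
o=[]
for n,r in(("scene",45),("top",45)):
    c=d[n]; P=proj(c,place(GAUGE,.014,[*e[:2],e[2]-.0315,yaw])); x,y=np.int32(P.mean(0))-r
    A=cv2.resize(c["image"][y:y+2*r,x:x+2*r],(400,400),interpolation=cv2.INTER_CUBIC)
    cv2.polylines(A,[np.int32((P-[x,y]+.5)*400/2/r)],True,(255,0,255),1); o.append(A)
cv2.imwrite("pics/c3.png",np.hstack(o))
```

```text
t 12.1 pos [ 0.4758 -0.3475  0.1208] shift mm [  60.5 -590.8   35.9] turn [-0.0002  0.0002 -0.002 ] F [-1.4  0.2 -1.6] w 0.018
  after turn: [  61.7 -590.7   35.8]
```

View pics/c3.png

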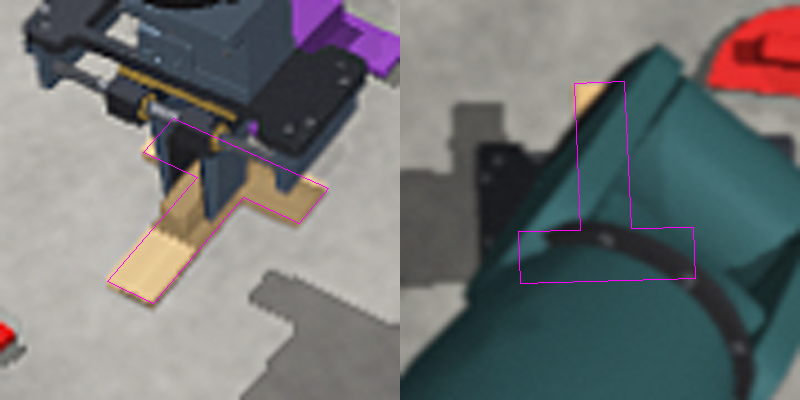

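The predicted outline matches the held gauge in both views (stem end at (130,290) on the left). Carrying it to the T cutout.

>>> {"fn": "apply_moves", "kwargs": {"targets": [[5, -48, 0, 0, 0, 0, 1], [5, -49, 0, 0, 0, 0, 1], [5, -49, 0, 0, 0, 0, 1], [5, -49, 0, 0, 0, 0, 1], [5, -49, 0, 0, 0, 0, 1], [5, -49, 0, 0, 0, 0, 1], [5, -49, 0, 0, 0, 0, 1], [5, -49, 0, 0, 0, 0, 1], [5, -49, 0, 0, 0, 0, 1], [5, -49, 0, 0, 0, 0, 1], [5, -49, 0, 0, 0, 0, 1], [5, -49, 0, 0, 0, 0, 1]]}}

```text
t: 13.4
eef_pos: [0.5046, 0.2439, 0.121]
tool_rot: [1.0, 0.025, 0.0, -0.0]
ft_force: [1.5, -0.1, -2.4]
gripper_width: 0.0176
grip_force: 30.0
```

>>> {"fn": "apply_moves", "kwargs": {"targets": [[0, 0, 0, 0, 0, 0, 1], [0, 0, 0, 0, 0, 0, 1]]}}

```text
t: 13.6
eef_pos: [0.5045, 0.2426, 0.1207]
tool_rot: [1.0, 0.026, -0.0, 0.0]
ft_force: [-0.6, -0.2, -2.1]
gripper_width: 0.0181
grip_force: 30.0
```

Run:
```python
from go import go; go(.5040,.2455,.075,.056)
```

```text
t 13.6 pos [0.5045 0.2426 0.1207] shift mm [-0.4 -3.  45.7] turn [ 0.0002  0.0003 -0.0038] F [-0.6 -0.2 -2.1] w 0.0181
  after turn: [-0.4 -3.  45.7]
```

>>> {"fn": "apply_moves", "kwargs": {"targets": [[-0.4, -3, 20, 0, 0, -0.003, 1], [0, 0, 25, 0, 0, 0, 1], [0, 0, 5, 0, 0, 0, 1], [0, 0, 0, 0, 0, 0, 1]]}}

```text
t: 14.0
eef_pos: [0.5038, 0.2436, 0.0704]
tool_rot: [1.0, 0.027, -0.001, 0.0]
ft_force: [0.4, -0.3, -0.8]
gripper_width: 0.0181
grip_force: 30.0
```

Run:
```python
from go import go; go(.5040,.2455,.065,.056)
from rig import viewer,get_state
from meas import *
c=viewer.camera("scene")
s=get_state(); e=s["eef_pos"]; q=s["tool_rot"]; yaw=2*np.arctan2(q[1],q[0])
A=cv2.resize(c["image"][220:350,380:530],None,fx=4.5,fy=4.5,interpolation=cv2.INTER_CUBIC)
for P,col in((place(GAUGE,.014,[*e[:2],e[2]-.0313,yaw]),(255,0,255)),(place(grow(GAUGE,.002),0,[.504,.2455,.03,.056]),(0,255,0))):
    cv2.polylines(A,[np.int32((proj(c,P)-[380,220]+.5)*4.5)],True,col,1)
cv2.imwrite("pics/c4.png",A)
```

```text
t 14.0 pos [0.5038 0.2436 0.0704] shift mm [ 0.3 -1.9  5.4] turn [ 0.0007  0.0019 -0.0024] F [ 0.4 -0.3 -0.8] w 0.0181
  after turn: [ 0.3 -1.9  5.4]
```

View pics/c4.png

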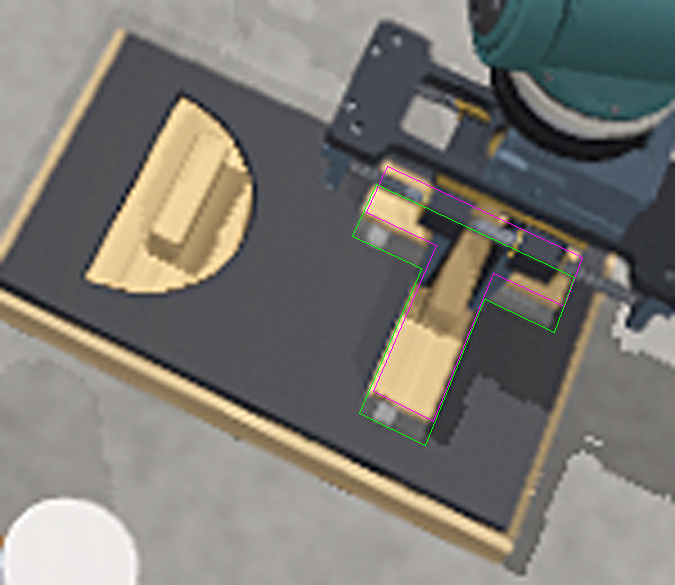

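The gauge sits above the T cutout, with the green outline on the cutout's edges (stem end about (395,425)). It is about 2 mm short in +y. Correct and descend.

>>> {"fn": "apply_moves", "kwargs": {"targets": [[0.3, -1.7, 4, 0, 0, -0.002, 1], [0, 0, 4, 0, 0, 0, 1], [0, 0, 3, 0, 0, 0, 1], [0, 0, 3, 0, 0, 0, 1], [0, 0, 2, 0, 0, 0, 1], [0, 0, 0, 0, 0, 0, 1]]}}

```text
t: 14.65
eef_pos: [0.5043, 0.2464, 0.0546]
tool_rot: [1.0, 0.029, -0.0, 0.0]
ft_force: [0.2, -0.1, -1.7]
gripper_width: 0.0177
grip_force: 30.0
```

In the cutout, free of force. Pressing home.

>>> {"fn": "apply_moves", "kwargs": {"targets": [[0, 0, 2, 0, 0, 0, 1], [0, 0, 1, 0, 0, 0, 1], [0, 0, 1, 0, 0, 0, 1], [0, 0, 1, 0, 0, 0, 1], [0, 0, 1, 0, 0, 0, 1], [0, 0, 1, 0, 0, 0, 1], [0, 0, 0, 0, 0, 0, 1], [0, 0, 0, 0, 0, 0, 1]]}}

```text
t: 15.45
eef_pos: [0.5047, 0.2466, 0.0481]
tool_rot: [1.0, 0.029, 0.0, -0.0]
ft_force: [0.1, 2.5, 2.3]
gripper_width: 0.0181
grip_force: 30.0
```

>>> {"fn": "apply_moves", "kwargs": {"targets": [[0, 0, 1, 0, 0, 0, 1], [0, 0, 0.6, 0, 0, 0, 1], [0, 0, 0, 0, 0, 0, 1], [0, 0, 0, 0, 0, 0, 1]]}}

```text
t: 15.85
eef_pos: [0.5048, 0.2466, 0.0473]
tool_rot: [1.0, 0.029, 0.0, -0.0]
ft_force: [-6.5, -1.5, 20.7]
gripper_width: 0.0178
grip_force: 30.0
```

>>> {"fn": "apply_moves", "kwargs": {"targets": [[0, 0, -1.2, 0, 0, 0, 1], [0, 0, 0, 0, 0, 0, 0.3], [0, 0, 0, 0, 0, 0, 0.3], [0, 0, 0, 0, 0, 0, 0.3], [0, 0, 0, 0, 0, 0, 0.3], [0, 0, -10, 0, 0, 0, 0.3], [0, 0, -30, 0, 0, 0, 0.3], [0, 0, -40, 0, 0, 0, 0.3], [0, 0, -40, 0, 0, 0, 0.3], [0, 45, -20, 0, 0, 0, 0.3], [0, 48, 0, 0, 0, 0, 0.3], [0, 48, 0, 0, 0, 0, 0.3]]}}

```text
t: 17.05
eef_pos: [0.5129, 0.1045, 0.1892]
tool_rot: [1.0, 0.03, 0.001, -0.0]
ft_force: [0.4, 0.0, 0.5]
gripper_width: 0.0639
grip_force: 0.0
```

>>> {"fn": "apply_moves", "kwargs": {"targets": [[0, 48, 0, 0, 0, 0, 0.3], [0, 48, 0, 0, 0, 0, 0.3], [0, 48, 0, 0, 0, 0, 0.3], [0, 48, 0, 0, 0, 0, 0.3], [0, 0, 0, 0, 0, 0, 0.3]]}}

```text
t: 17.55
eef_pos: [0.5241, -0.0904, 0.1885]
tool_rot: [1.0, 0.027, 0.001, 0.0]
ft_force: [0.5, 0.4, -0.1]
gripper_width: 0.0641
grip_force: 0.0
```

Run:
```python
from rig import viewer
from h import *
c=viewer.camera("scene")
cv2.imwrite("pics/c5.png",cv2.resize(c["image"][200:380,280:540],None,fx=3,fy=3,interpolation=cv2.INTER_CUBIC))
```

```text
(no output)
```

View pics/c5.png

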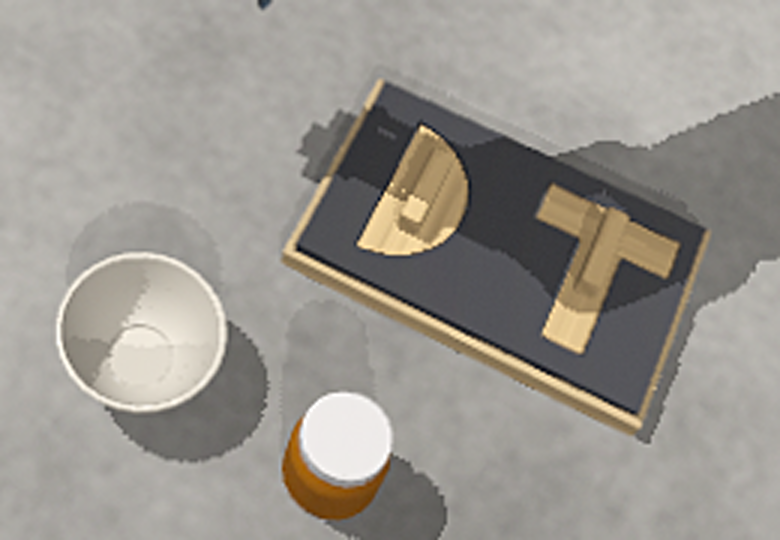

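Both tools sit flush: rib at crop (415,195), gauge at (605,260). The bowl and jar are untouched and the robot is clear.

```bash
python3 -c "
from rig import hand_in; print(hand_in())"
```

```text
the job is handed in; nothing more can be done
None
```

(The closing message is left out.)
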